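# Prop the tea chest's lid open on its stay

### The job

The lid of the green-lidded tea chest is thrown right back. Swing up the brass stay that lies inside that chest, until it stands upright (it stops just past that), then tip the lid forward so that it comes down onto the stay and rests propped half open. Do not push against the white-lidded chest.

Things in the scene. Friction and masses are not known exactly. Their poses are not given: they have to be found in the camera images.
- green_chest: The tea chest with the GREEN lid: open wooden box fixed to the counter, 160 mm (its x) by 200 mm (its y), rim 90 mm high, walls 8 mm, with tea sachets (tops about 48 mm above the counter) on both sides of a divider that is 10 mm thick, runs along its x at y = -30 mm and is 67 mm high. Origin: centre of the underside; z up; x points away from the robot, y to the left (turned at most 0.1 rad). The lid is hinged along x on the left rim, at y = +100 mm, z = 95 mm.
- stay (a joint): Angle of the green chest's stay: 0 = lying along the chest's +x, 1.571 = upright, 1.745 = its stop, just past upright towards the robot. It swings in the chest's x-z plane about x = -53, y = -30, z = 79 mm (chest frame), is stiff (0.04 N m) and remains where it is left. Turned between pads that keep their direction the rod lags by up to 0.25 rad: carry on until it meets its stop.
- stay_grip (a point): The place to take hold of the green chest's stay: on the axis of the round brass rod (10 mm thick), 80 mm from its pivot. The rod is 115 mm long from the pivot to the centre of the black ball (15 mm) on its free end. Below the lying rod the divider's top is 12 mm under its axis; on both sides of it there are at least 55 mm of free width down to the sachets. The point's x axis points along the rod to the ball, y is across the rod (the chest's y).
- lid (a joint): Angle of the green lid: 0 = shut, 1.571 = upright, 1.85 = thrown right back against its hinge stop, leaning out to the left of the chest. When it is tipped forward to less than about 1.5 it sinks on by its own weight, slowly (damped hinge), in some 2 seconds; on the raised stay it comes to rest at about 0.7, with the stay down it falls shut to 0.
- lid_edge (a point): Middle of the free edge of the green lid (board 166 mm along the hinge, 205 mm from hinge to this edge, 10 mm thick, 0.3 kg; a thin brass tab projects 12 mm beyond the edge here). With the lid thrown back this is its top, about 290 mm above the counter. The point's y axis points from here back to the hinge, its z axis out of the lid's outer face (the face that is on top when shut; to the left when the lid is thrown back).
- white_chest: The other tea chest, of the same size and build with the same stay, but with a WHITE lid, also thrown back to the left. It is to be left alone. Origin: centre of the underside.

How it is judged:
On the way:
1. the green chest's stay is swung upright while its lid is still back (value of joint stay above 1.4 rad and value of joint lid above 1.2 rad), for 0.2 s.
At the end, for the whole second after the job is handed in: The green chest's stay stands upright or against its stop just past that (over 1.4 rad, 80 degrees) and its lid rests on the stay (over 0.3 N), still, half open (0.5 to 0.95 rad) (value of joint stay above 1.4 rad and value of joint lid between 0.5 and 0.95 rad and velocity of joint lid between -0.05 and 0.05 rad/s and contact force between stay and lid above 0.3 N); the robot touches nothing.
It fails at once if the robot pushes against the white-lidded chest, its lid or its stay (over 3 N) (contact force between white_chest and the fingers above 3 N or contact force between white_chest and the arm above 3 N).
It also fails if it takes over 58 s, if anything falls off the work surface, if the arm or the gripper's body presses on something with over 40 N, if the wrist force passes 120 N, or if a joint passes its speed limit or range.

### The arm

A 6-joint arm with a two-finger parallel gripper is mounted at the origin on a cart in front of the work surface, level with it; the furniture and walls round the work are solid. World frame = base frame: x ahead of the robot, y to its left, z up, the work surface at z = 0. Lengths are in m, angles in rad, forces in N, time in s.
With the tool pointing down it reaches from about 0.25 to 0.725 m from the base axis. Payload 9.7 kg.
Tool frame: the origin (TCP) lies midway between the tips of the shut fingers; the grasp point (between the pads) lies robot.grasp_offset behind it (robot.grasp_offset is the distance from the TCP to the grasp point, in m); z points along the fingers, y is the line along which they close (so a half turn about z gives the same grasp; the last joint's range is limited). The gripper opens to 85 mm and grips with 20 to 120 N. Pads are 22 mm wide; open, the fingers measure 114 mm over their backs; the gripper's body (76 mm by 85 mm) begins 54 mm behind the grasp point. The pads swing forward as they close: fully open they stand 13 mm farther back than shut.
Start: joints at [-1.338, 0.087, 0.176, 1.66, 0, 1.571], TCP at [0.127, -0.535, 0.211] pointing down, gripper open.
Joint ranges: [-3.13, 3.13], [-0.85, 1.81], [-1.15, 1.24], [-2.2, 2.28], [-1.44, 1.52], [-3.14, 3.14]. Speed limits (rad/s): [2.22, 2.22, 2.57, 3.14, 3.14, 3.14].

### API

Orientations are given as a unit quaternion [w, x, y, z].
In Python, from workcell import robot gives the robot as it stands.
- The arm moves only by the tool play_rows, never from a script. Its argument "plan" is a list of rows, each a list of 3 entries, a list of its own where there are three numbers: the turn, a rotation vector about the world's x, y, z in units of 10 degrees (1.0 is 10 degrees), then the shift along the world's x, y, z in units of 30 mm (1.0 is 30 mm), then the opening, from -1 (shut) to 1 (fully open). In form: [[[wx, wy, wz], [dx, dy, dz], jaw], ...]. A call has exactly 5 rows; each row shifts and turns the commanded pose from where the row before left it; what a row does not reach is not made up. A row lasts 1/8 s, in which the tool goes at most 62.5 mm and 10.7 degrees, less where a joint would pass 70% of its speed; a pose out of reach is approached as far as the arm can. A call is refused whole if a number of a shift passes 1 or a number of a turn 1, either way. A call with a gripper value outside its range is refused whole. The fingers move at their own pace and stop on an object; "newtons" is the grip in N (left out, the last holds). Time passes only in rows, so rows that do not move let the fingers close, or fill a call up. It gives the time, the measured TCP pose, the force, the opening and the grip force at its end, in the units of the state.
- robot.get_state(): the state, without advancing time (a new reading comes with each control period).
- robot.capture(name): name is "scene" or "top" or "wrist"; returns a dict with "frame" (480x640x3 uint8, red, green, blue), "z_map" (480x640 float32, m along the optical axis (not along the pixel's ray), 0 where there is no reading), "fov_y" (degrees; the focal length in pixels is half the picture's height over the tangent of half this angle, whatever the lens; pixels are square), "cx", "cy" (the principal point, pixels), "position" and "orientation" of the camera in the world; the wrist camera has in their place "T_tool_cam" (4x4, takes a point from camera to tool coordinates, whose origin is the TCP and whose axes are the flange's). Camera axes: x right, y down, z forward; pixel columns grow to the right and rows downward; lengths in m; the calibration is good to about 2 mm. A picture is of the moment at which its call begins: read the wrist's pose just before it.
- robot.job_done(): hands the job in; it is judged then, once.
Trained networks look in a picture, given as the dict that the camera call returned (one of the last four; its "shot" number tells which), for a name from the list of things; names that differ only in an ending like _2 or _b are one class to them, and where a whole thing is asked for, a point or a joint stands for the part that bears it (a point fixed in the world has none). Each returns a list of dicts, best first, with "confidence" (0 to 1); they miss things now and then, are a little off and sometimes report something else, mostly with a low value. They report only what shows in the picture. A call takes as long as a camera call.
- robot.spot_in(picture, label): "point" ([x, y, z] in m, in the coordinates of the camera as it stood for that picture, good to about 4 mm: the middle of the surface that is visible of it).
- robot.mark_of(picture, label): "point" ([x, y, z] in m, in the coordinates of the camera as it stood for that picture, good to about 4 mm: a listed point, or the origin of a listed thing).
The state is a dict: "t": time; "joint_pos": joint angles; "qvel": joint speeds; "effort": joint torques, N m; "tcp_pos": TCP position; "orientation": TCP orientation; "ft_force": force on the tool from outside, world axes, zero at the start; "torque": the same for the moment, N m; "gripper_width": opening from 0.0 (shut) to 1.0 (fully open); "gripper_force": force on a finger pad.
Only numpy, scipy, OpenCV 4.12 (cv2) and the standard library are available. Lean on these libraries where they do the work, as an engineer would, in place of code of your own. Each camera call takes 0.05 s, during which the arm holds its last target. There are 200 camera calls.

## Working session

There is one attempt and no reset: what is moved stays moved. The work goes in short steps, Python scripts to look and compute and a tool call to move; the robot and the scene stay as the last step left them, time stands still between calls to the robot, and variables do not carry over. Pictures are saved under pics/ and viewed, at most 10 in all, crops included, and the job is handed in when it is done.

Besides the shell and the picture viewer there is one more tool, called as name(argument=value, ...), one argument or row to a line, values as JSON. play_rows: Moves the arm, as the interface text tells. Its arguments: {"type":"object","properties":{"plan":{"type":"array"},"newtons":{"type":"number"}},"required":["plan"]}

```bash
mkdir -p pics
cat > h.py <<'E'
import numpy as np, cv2
from scipy.spatial.transform import Rotation as R
from workcell import robot
def q2R(q): return R.from_quat([q[1],q[2],q[3],q[0]]).as_matrix()
def pose(c,st=None):
    if "T_tool_cam" in c:
        T=np.array(c["T_tool_cam"]); Rt=q2R(st["orientation"])
        return Rt@T[:3,:3], Rt@T[:3,3]+np.array(st["tcp_pos"])
    return q2R(c["orientation"]), np.array(c["position"])
def tow(c,p,st=None):
    Rm,t=pose(c,st); return Rm@np.array(p)+t
def cloud(c,st=None):
    z=c["z_map"]; f=240/np.tan(np.radians(c["fov_y"])/2)
    v,u=np.mgrid[0:480,0:640]
    P=np.stack([(u-c["cx"])/f*z,(v-c["cy"])/f*z,z],-1)
    Rm,t=pose(c,st); W=P@Rm.T+t; W[z==0]=np.nan; return W
def save(c,n): cv2.imwrite(f"pics/{n}.png",c["frame"][:,:,::-1])
E
python3 - <<'E'
from h import *
print(robot.get_state(), robot.grasp_offset)
for n in ["scene","top"]:
    c=robot.capture(n); save(c,n+"1"); np.savez(f"{n}1.npz",W=cloud(c),f=c["frame"])
    for l in ["green_chest","white_chest","stay_grip","lid_edge"]:
        for d in robot.mark_of(c,l)[:3]: print(n,l,tow(c,d["point"]).round(3),round(d["confidence"],2))
E
```

```text
{'t': 0.0, 'joint_pos': array([-1.33799335e+00,  8.74662657e-02,  1.75130454e-01,  1.65980635e+00,
       -9.24426200e-06,  1.57078817e+00]), 'qvel': array([ 3.33375441e-04, -1.19338288e-04, -3.28631131e-04, -1.22959625e-03,
       -5.88898516e-04,  3.20334443e-05]), 'effort': array([-4.20400493e-04, -5.20389318e+01,  4.64799428e+01,  1.65115652e-02,
        1.90960975e-05,  1.58943084e-05]), 'tcp_pos': array([ 0.12682535, -0.53491018,  0.2100778 ]), 'orientation': array([-6.67827517e-04,  9.93232293e-01,  1.16142837e-01, -8.27399789e-05]), 'ft_force': array([ 0.68382723, -0.78479749, -0.2510232 ]), 'torque': array([ 1.35342279e-02,  3.87378907e-03, -6.72406155e-05]), 'gripper_force': 0.0, 'gripper_width': 0.9961026334314218} 0.0187
scene green_chest [ 0.475  0.232 -0.003] 0.79
scene white_chest [ 0.468 -0.223 -0.006] 0.84
scene stay_grip [0.5   0.205 0.085] 0.53
scene lid_edge [0.468 0.387 0.293] 0.71
top green_chest [0.5   0.199 0.087] 0.64
top green_chest [0.47  0.23  0.002] 0.62
top white_chest [ 0.467 -0.229  0.001] 0.77
top stay_grip [0.498 0.2   0.09 ] 0.81
top lid_edge [0.468 0.386 0.29 ] 0.57
```

View pics/top1.png

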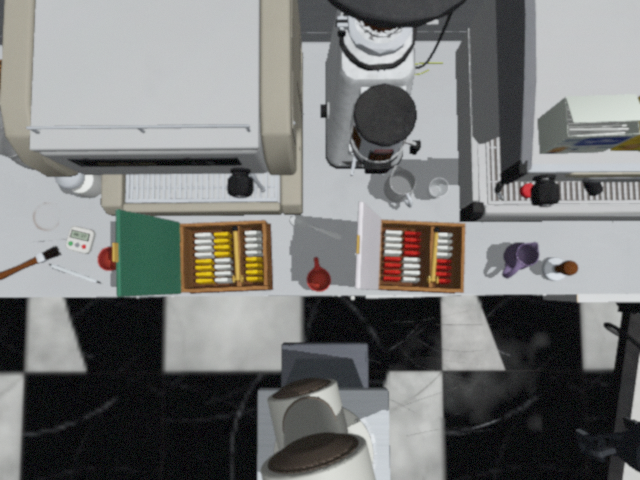

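View pics/scene1.png

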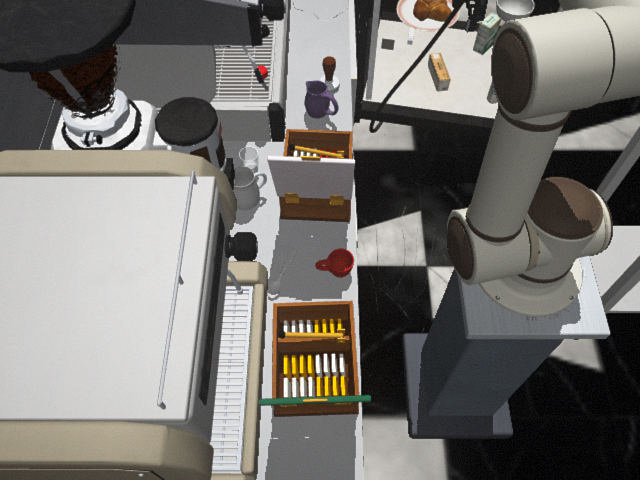

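The top view shows the green lid at columns 115–181, its box at 181–271 × 222–292, and the stay near column 238. The white chest sits at columns 358–465. In the scene view a coffee machine stands behind the green chest, so I'll check clearances and fit the rim.

Run:
```python
from h import *
d=np.load("top1.npz"); W=d["W"]; f=d["f"].astype(int)
def box(a,b,lo,hi): 
    return (W[...,0]>a[0])&(W[...,0]<a[1])&(W[...,1]>b[0])&(W[...,1]<b[1])&(W[...,2]>lo)&(W[...,2]<hi)
m=box((.36,.59),(.11,.345),.082,.102); P=W[m][:,:2]
r=cv2.minAreaRect(P.astype(np.float32)*1000); print("rim",r,len(P))
# robust sides
for ax,lo,hi,o in [(1,.1,.16,0),(0,.36,.41,1),(0,.53,.58,1)]:
    s=P[(P[:,ax]>lo)&(P[:,ax]<hi)]; 
    print(ax,[ (round(a,3),np.round(np.percentile(s[np.abs(s[:,1-ax]-a)<.015][:,ax],[2,50,98]),3)) for a in ([.41,.45,.49,.53] if ax==1 else [.15,.19,.22,.25,.3]) if (np.abs(s[:,1-ax]-a)<.015).sum()>3])
# rod: brass ball black & height
m=box((.40,.58),(.17,.24),.075,.1)
for x in np.arange(.4,.56,.02):
    mm=m&(abs(W[...,0]-x)<.01); s=W[mm]; 
    if len(s): print("rod",round(x,2),len(s),s[:,1].mean().round(3),np.percentile(s[:,2],[50,95]).round(3))
# obstacles near chest
for n in ["top1","scene1"]:
    W=np.load(n+".npz")["W"]
    for lo,hi in [(.0,.05),(.05,.1),(.1,.15),(.15,.2),(.2,.25),(.25,.3),(.3,.4),(.4,.6)]:
        a=W[box((.57,.9),(.0,.55),lo,hi)]
        b=W[box((.35,.58),(.37,.6),lo,hi)]; c=W[box((.3,.6),(-.35,.12),lo,hi)]
        print(n,lo,"minx mach",np.percentile(a[:,0],1).round(3) if len(a) else None,"left",len(b),b[:,1].min().round(3) if len(b) else None,b[:,1].max().round(3) if len(b) else None,"mid y max",c[:,1].max().round(3) if len(c) else None, c[:,0].min().round(3) if len(c) else None)
```

```text
rim ((480.9093322753906, 225.04624938964844), (186.38949584960938, 233.23550415039062), 1.2171204090118408) 1562
1 [(0.41, array([0.124, 0.131, 0.158])), (0.45, array([0.126, 0.129, 0.133])), (0.49, array([0.127, 0.131, 0.134])), (0.53, array([0.129, 0.132, 0.136]))]
0 [(0.15, array([0.394, 0.398, 0.401])), (0.19, array([0.394, 0.396, 0.401])), (0.22, array([0.392, 0.394, 0.399])), (0.25, array([0.39 , 0.394, 0.397])), (0.3, array([0.389, 0.392, 0.395]))]
0 [(0.15, array([0.535, 0.55 , 0.572])), (0.19, array([0.531, 0.548, 0.572])), (0.22, array([0.544, 0.548, 0.572])), (0.25, array([0.542, 0.547, 0.572])), (0.3, array([0.54 , 0.545, 0.572]))]
rod 0.4 4 0.176 [0.088 0.09 ]
rod 0.42 66 0.194 [0.083 0.089]
rod 0.44 37 0.195 [0.085 0.089]
rod 0.46 41 0.195 [0.088 0.091]
rod 0.48 38 0.196 [0.09  0.094]
rod 0.5 36 0.197 [0.093 0.096]
rod 0.52 42 0.198 [0.094 0.098]
rod 0.54 119 0.206 [0.089 0.098]
rod 0.56 27 0.196 [0.09  0.092]
top1 0.0 minx mach 0.57 left 1202 0.375 0.6 mid y max 0.12 0.378
top1 0.05 minx mach 0.57 left 133 0.371 0.534 mid y max 0.12 0.384
top1 0.1 minx mach 0.571 left 
[... 208 characters left out ...]
.389 mid y max -0.065 0.395
top1 0.3 minx mach 0.573 left 47 0.381 0.388 mid y max 0.12 0.46
top1 0.4 minx mach 0.608 left 0 None None mid y max -0.319 0.577
scene1 0.0 minx mach 0.57 left 694 0.37 0.455 mid y max 0.12 0.379
scene1 0.05 minx mach 0.571 left 194 0.37 0.464 mid y max 0.12 0.385
scene1 0.1 minx mach 0.572 left 267 0.37 0.465 mid y max 0.12 0.393
scene1 0.15 minx mach 0.61 left 0 None None mid y max -0.086 0.393
scene1 0.2 minx mach 0.615 left 0 None None mid y max -0.072 0.394
scene1 0.25 minx mach 0.613 left 716 0.376 0.392 mid y max -0.06 0.395
scene1 0.3 minx mach 0.573 left 60 0.386 0.39 mid y max -0.061 0.46
scene1 0.4 minx mach 0.61 left 0 None None mid y max -0.313 0.578
```

play_rows(
  plan=[
    [[0,0,0.6],[0.4,1,0.3],1],
    [[0,0,0.6],[0.4,1,0.3],1],
    [[0,0,0.6],[0.4,1,0.3],1],
    [[0,0,0.6],[0.4,1,0],1],
    [[0,0,0.6],[0.4,1,0],1],
  ],
  newtons=20,
)

```text
t: 1.12
tcp_pos: [0.1872, -0.3842, 0.238]
orientation: [0.0, 0.929, 0.371, 0.0]
ft_force: [0.3, -0.6, -0.2]
gripper_width: 1.0
gripper_force: 0.0
```

Run:
```python
from h import *
s=robot.get_state(); print(s["t"],s["joint_pos"].round(3),s["tcp_pos"].round(3),np.round(q2R(s["orientation"]),3))
for n in ["top1","scene1"]:
    W=np.load(n+".npz")["W"]
    for lo,hi in [(.2,.3),(.3,.35),(.35,.4),(.4,.5),(.5,.7)]:
        m=(W[...,0]>.4)&(W[...,0]<.7)&(W[...,1]>.1)&(W[...,1]<.3)&(W[...,2]>lo)&(W[...,2]<hi)
        if m.any(): print(n,lo,m.sum(),np.sort(W[m][:,0])[[0,min(20,m.sum()-1)]].round(3))
```

```text
1.125 [-1.118 -0.191 -0.037  1.724  0.     1.264] [ 0.187 -0.384  0.238] [[ 0.725  0.689  0.   ]
 [ 0.689 -0.725 -0.   ]
 [-0.     0.001 -1.   ]]
top1 0.2 50 [0.615 0.619]
top1 0.3 879 [0.56  0.561]
top1 0.35 1046 [0.562 0.565]
top1 0.4 8519 [0.606 0.607]
scene1 0.2 55 [0.613 0.619]
scene1 0.3 941 [0.561 0.562]
scene1 0.35 878 [0.563 0.566]
scene1 0.4 8918 [0.607 0.608]
```

play_rows(
  plan=[
    [[0,0,0.7],[0.4,1,0],1],
    [[0,0,0.7],[0.4,1,0],1],
    [[0,0,0.7],[0.4,1,0],1],
    [[0,0,0.7],[0.4,1,0],1],
    [[0,0,0.7],[0.4,1,0],1],
  ],
)

```text
t: 1.75
tcp_pos: [0.2471, -0.2342, 0.2379]
orientation: [0.0, 0.774, 0.633, 0.0]
ft_force: [-0.2, -0.1, -0.3]
gripper_width: 1.002
gripper_force: 0.0
```

play_rows(
  plan=[
    [[0,0,0.7],[0.2,1,0],1],
    [[0,0,0.7],[0.2,1,0],1],
    [[0,0,0.7],[0,1,0],1],
    [[0,0,0.7],[0,1,0],1],
    [[0,0,0.7],[0,1,0],1],
  ],
)

```text
t: 2.38
tcp_pos: [0.2587, -0.0843, 0.2379]
orientation: [0.0, 0.548, 0.837, 0.0]
ft_force: [0.2, 0.5, 0.4]
gripper_width: 1.0
gripper_force: 0.0
```

play_rows(
  plan=[
    [[0,0,0.7],[0,1,0],1],
    [[0,0,0.7],[0,1,0],1],
    [[0,0,0.7],[0,1,0],1],
    [[0,0,0.7],[0,1,0],1],
    [[0,0,0.7],[0,1,0],1],
  ],
)

```text
t: 3.0
tcp_pos: [0.2587, 0.0658, 0.238]
orientation: [0.0, 0.271, 0.963, 0.0]
ft_force: [1.3, -0.1, -0.4]
gripper_width: 1.0
gripper_force: 0.0
```

play_rows(
  plan=[
    [[0,0,0.7],[0.5,1,0],1],
    [[0,0,0.7],[0.5,1,0],1],
    [[0,0,0.7],[0.5,1,0],1],
    [[0,0,0.7],[0.5,1,0],1],
    [[0,0,0.6],[0.5,0.5,0],1],
  ],
)

```text
t: 3.62
tcp_pos: [0.3342, 0.2012, 0.2377]
orientation: [-0.0, -0.023, 1.0, 0.0]
ft_force: [1.0, -0.0, 0.2]
gripper_width: 0.999
gripper_force: 0.0
```

play_rows(
  plan=[
    [[0,-1,0],[0.5,0,0],1],
    [[0,-1,0],[0.5,0,0],1],
    [[0,-1,0],[0.5,0,0],1],
    [[0,0,0],[0,0,0],1],
    [[0,0,0],[0,0,0],1],
  ],
)

```text
t: 4.25
tcp_pos: [0.3787, 0.2001, 0.2386]
orientation: [0.258, -0.02, 0.966, -0.005]
ft_force: [0.5, 0.4, -0.3]
gripper_width: 1.001
gripper_force: 0.0
```

Run:
```python
from h import *
s=robot.get_state(); c=robot.capture("wrist"); save(c,"w1")
print(s["joint_pos"].round(3),s["tcp_pos"].round(3),np.round(q2R(s["orientation"]),3))
for l in ["green_chest","stay_grip"]:
    for d in robot.mark_of(c,l)[:3]: print(l,tow(c,d["point"],s).round(4),round(d["confidence"],2))
for d in robot.spot_in(c,"stay")[:3]: print("staysurf",tow(c,d["point"],s).round(4),round(d["confidence"],2))
W=cloud(c,s)
for x in np.arange(.4,.57,.015):
    m=(abs(W[...,0]-x)<.0075)&(W[...,1]>.16)&(W[...,1]<.235)&(W[...,2]>.078)&(W[...,2]<.13)
    a=W[m]; 
    if len(a)>5: print(round(x,3),len(a),np.percentile(a[:,1],[5,50,95]).round(4),np.percentile(a[:,2],[50,95]).round(4))
```

```text
[ 0.723 -0.654 -0.446  1.371 -0.335  0.612] [0.379 0.2   0.239] [[-0.866 -0.036  0.498]
 [-0.041  0.999  0.001]
 [-0.498 -0.019 -0.867]]
green_chest [0.4722 0.2313 0.0016] 0.75
stay_grip [0.5011 0.1952 0.0877] 0.71
staysurf [0.4681 0.1976 0.0893] 0.62
0.4 1100 [0.1629 0.1902 0.2285] [0.0889 0.0903]
0.415 277 [0.185  0.1955 0.2063] [0.0823 0.0878]
0.43 195 [0.1871 0.196  0.2041] [0.0842 0.0875]
0.445 149 [0.1918 0.1966 0.2011] [0.0859 0.0878]
0.46 145 [0.1921 0.1971 0.2018] [0.0878 0.0895]
0.475 122 [0.1935 0.1977 0.2023] [0.0899 0.0916]
0.49 109 [0.1939 0.1981 0.2023] [0.0919 0.0936]
0.505 100 [0.1942 0.1985 0.2026] [0.094  0.0956]
0.52 95 [0.1946 0.199  0.2032] [0.096  0.0976]
0.535 102 [0.1936 0.1995 0.2058] [0.0984 0.1009]
0.55 639 [0.1635 0.1939 0.2319] [0.0869 0.09  ]
0.565 937 [0.1637 0.1989 0.2322] [0.0928 0.1053]
```

View pics/w1.png

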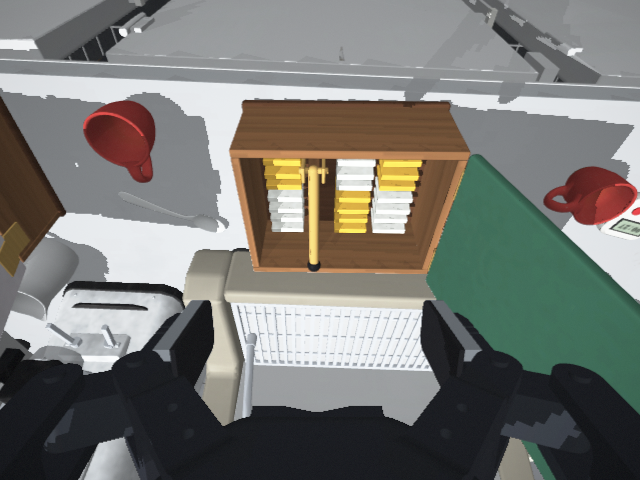

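The wrist view shows the stay running from its pivot at (313,170) to the ball at (313,265), clear on both sides. The rod is initially about 0.14 rad up. The grip point is near (0.50, 0.198, 0.089).

play_rows(
  plan=[
    [[0,0,0],[0.86,0,-0.9],1],
    [[0,0,0],[0.86,0,-0.9],1],
    [[0,0,0],[0.86,0,-0.9],1],
    [[0,0,0],[0.86,0,-0.9],1],
    [[0,0,0],[0.86,0,-0.9],1],
  ],
)

```text
t: 5.08
tcp_pos: [0.5092, 0.1995, 0.1017]
orientation: [0.258, -0.019, 0.966, -0.005]
ft_force: [-0.6, 0.0, -0.1]
gripper_width: 1.002
gripper_force: 0.0
```

play_rows(
  plan=[
    [[0,0,0],[0,-0.06,-0.5],1],
    [[0,0,0],[0,0,-0.5],1],
    [[0,0,0],[0,0,0],-0.5],
    [[0,0,0],[0,0,0],-1],
    [[0,0,0],[0,0,0],-1],
  ],
  newtons=20,
)

```text
t: 5.7
tcp_pos: [0.5082, 0.1985, 0.0741]
orientation: [0.26, -0.02, 0.966, -0.005]
ft_force: [0.7, -1.2, 0.1]
gripper_width: 0.377
gripper_force: 0.0
```

play_rows(
  plan=[
    [[0,0,0],[0,0,0],-1],
    [[0,0,0],[0,0,0],-1],
    [[0,0,0],[0,0,0],-1],
    [[0,0,0],[0,0,0],-1],
    [[0,0,0],[0,0,0],-1],
  ],
)

```text
t: 6.32
tcp_pos: [0.508, 0.1981, 0.0729]
orientation: [0.259, -0.02, 0.966, -0.005]
ft_force: [1.1, 0.4, 0.7]
gripper_width: 0.09
gripper_force: 19.5
```

play_rows(
  plan=[
    [[0,0,0],[-0.12,0,0.51],-1],
    [[0,0,0],[-0.22,-0.01,0.47],-1],
    [[0,0,0],[-0.31,-0.01,0.42],-1],
    [[0,0,0],[-0.39,-0.01,0.35],-1],
    [[0,0,0],[-0.45,-0.02,0.27],-1],
  ],
)

```text
t: 6.95
tcp_pos: [0.4623, 0.1965, 0.1341]
orientation: [0.259, -0.02, 0.966, -0.005]
ft_force: [1.0, -0.7, -0.7]
gripper_width: 0.001
gripper_force: 0.0
```

play_rows(
  plan=[
    [[0,0,0],[-0.49,-0.02,0.17],-1],
    [[0,0,0],[-0.52,-0.02,0.07],-1],
    [[0,0,0],[-0.52,-0.02,-0.03],-1],
    [[0,0,0],[-0.2,0,-0.05],-1],
    [[0,0,0],[0,0,0],-1],
  ],
)

```text
t: 7.58
tcp_pos: [0.4109, 0.1949, 0.1379]
orientation: [0.259, -0.02, 0.966, -0.005]
ft_force: [-0.2, 1.3, -0.1]
gripper_width: -0.003
gripper_force: 0.0
```

The grip slipped, since the fingers are now shut on nothing. I'll look at where the stay is.

Run:
```python
from h import *
s=robot.get_state(); c=robot.capture("wrist"); save(c,"w2")
for l in ["stay_grip"]:
    for d in robot.mark_of(c,l)[:3]: print(l,tow(c,d["point"],s).round(4),round(d["confidence"],2))
c=robot.capture("scene"); W=cloud(c); np.savez("s2.npz",W=W)
for l in ["stay_grip"]:
    for d in robot.mark_of(c,l)[:3]: print(l,tow(c,d["point"]).round(4),round(d["confidence"],2))
cv2.imwrite("pics/s2.png",cv2.resize(c["frame"][260:440,230:400,::-1],None,fx=3,fy=3))
```

```text
stay_grip [0.4971 0.204  0.1011] 0.68
```

View pics/w2.png

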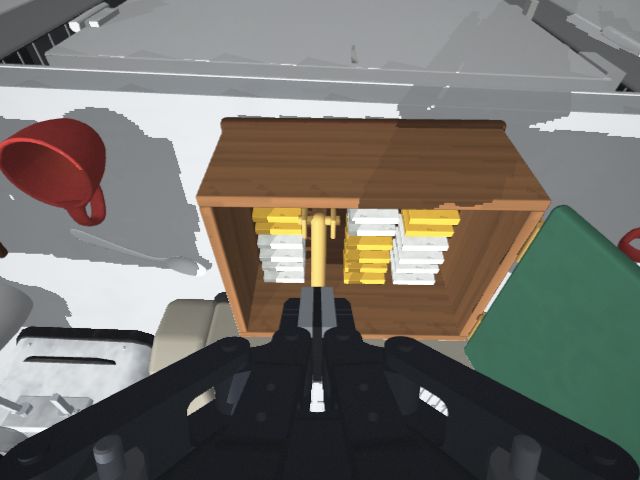

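The wrist view shows the fingers (317,300) shut above the rod, which now runs from (318,215) to about (318,290), slightly raised. I'll back off, open and measure the rod again.

play_rows(
  plan=[
    [[0,0,0],[-0.5,0,0.8],-1],
    [[0,0,0],[-0.5,0,0.8],1],
    [[0,0,0],[-0.5,0,0.8],1],
    [[0,0,0],[0,0,0],1],
    [[0,0,0],[0,0,0],1],
  ],
)

```text
t: 8.4
tcp_pos: [0.3665, 0.1947, 0.2093]
orientation: [0.258, -0.02, 0.966, -0.006]
ft_force: [0.3, 0.5, -0.2]
gripper_width: 0.849
gripper_force: 0.0
```

```bash
cat > rod.py <<'E'
from h import *
s=robot.get_state(); c=robot.capture("wrist"); W=cloud(c,s); print(s["tcp_pos"].round(4), s["gripper_width"])
for d in robot.mark_of(c,"stay_grip")[:3]: print("grip",tow(c,d["point"],s).round(4),round(d["confidence"],2))
for x in np.arange(.40,.56,.012):
    m=(abs(W[...,0]-x)<.006)&(W[...,1]>.175)&(W[...,1]<.22)&(W[...,2]>.07)&(W[...,2]<.22)
    a=W[m]
    if len(a)>5: print(round(x,3),len(a),np.percentile(a[:,1],[5,50,95]).round(4),np.percentile(a[:,2],[5,50,95]).round(4))
E
python3 rod.py
```

```text
[0.3665 0.1947 0.2093] 0.8486233998987049
grip [0.4963 0.1956 0.1021] 0.82
0.4 377 [0.1765 0.1932 0.217 ] [0.0829 0.0893 0.0904]
0.412 221 [0.1852 0.1961 0.2065] [0.076  0.081  0.0879]
0.424 254 [0.185  0.1956 0.2054] [0.0806 0.0844 0.0877]
0.436 145 [0.1919 0.1962 0.2006] [0.0853 0.0881 0.0907]
0.448 132 [0.1923 0.1969 0.2012] [0.0889 0.0921 0.0949]
0.46 133 [0.1928 0.1973 0.2017] [0.0922 0.096  0.0988]
0.472 119 [0.1932 0.1973 0.2016] [0.0978 0.1002 0.1028]
0.484 109 [0.1936 0.1977 0.2022] [0.1015 0.1043 0.1065]
0.496 104 [0.1941 0.1988 0.2028] [0.1053 0.1081 0.1104]
0.508 103 [0.1946 0.1988 0.2033] [0.1095 0.1122 0.1147]
0.52 146 [0.1942 0.1993 0.2043] [0.1126 0.1165 0.1207]
0.532 51 [0.1927 0.1995 0.2064] [0.1146 0.1208 0.1221]
0.544 507 [0.1766 0.1924 0.2183] [0.0711 0.0815 0.0897]
0.556 36 [0.1762 0.1885 0.2177] [0.0884 0.0894 0.0898]
```

The rod is now at 0.33 rad, so the slip came from rotation between pads that kept their direction. I'll regrip with a steeper tool and a firmer grip, then turn the tool along with the rod.

play_rows(
  plan=[
    [[0,1,0],[0.86,0.02,-0.5],1],
    [[0,1,0],[0.86,0.02,-0.5],1],
    [[0,0,0],[0.86,0.02,-0.5],1],
    [[0,0,0],[0.86,0.02,-0.5],1],
    [[0,0,0],[0.86,0.02,-0.5],1],
  ],
)

```text
t: 9.12
tcp_pos: [0.494, 0.1971, 0.1345]
orientation: [0.093, -0.02, 0.995, -0.003]
ft_force: [-0.2, 1.2, 0.5]
gripper_width: 0.998
gripper_force: 0.0
```

play_rows(
  plan=[
    [[0,0,0],[0,0,-0.82],1],
    [[0,0,0],[0,0,-0.82],1],
    [[0,0,0],[0,0,0],0],
    [[0,0,0],[0,0,0],-1],
    [[0,0,0],[0,0,0],-1],
  ],
  newtons=60,
)

```text
t: 9.75
tcp_pos: [0.4937, 0.198, 0.0886]
orientation: [0.095, -0.021, 0.995, -0.002]
ft_force: [0.4, 0.8, 0.1]
gripper_width: 0.376
gripper_force: 0.0
```

play_rows(
  plan=[
    [[0,0,0],[0,0,0],-1],
    [[0,0,0],[0,0,0],-1],
    [[0,0,0],[0,0,0],-1],
    [[0,0,0],[0,0,0],-1],
    [[0,0,0],[0,0,0],-1],
  ],
)

```text
t: 10.38
tcp_pos: [0.4931, 0.1978, 0.0873]
orientation: [0.094, -0.021, 0.995, -0.003]
ft_force: [0.3, 0.7, 1.1]
gripper_width: -0.004
gripper_force: 0.1
```

Run:
```python
from h import *
s=robot.get_state(); print(s["gripper_width"],s["tcp_pos"])
c=robot.capture("wrist"); 
W=cloud(c,s); np.savez("w3.npz",W=W)
cv2.imwrite("pics/w3.png",cv2.resize(c["frame"][120:420,180:460,::-1],None,fx=2,fy=2))
for d in robot.mark_of(c,"stay_grip")[:3]: print("grip",tow(c,d["point"],s).round(4),round(d["confidence"],2))
for x in np.arange(.41,.56,.008):
    m=(abs(W[...,0]-x)<.004)&(W[...,1]>.175)&(W[...,1]<.22)&(W[...,2]>.07)&(W[...,2]<.22)
    a=W[m]
    if len(a)>5: print(round(x,3),len(a),np.percentile(a[:,1],[5,50,95]).round(4),np.percentile(a[:,2],[5,50,95]).round(4))
```

```text
-0.0035713498526722363 [0.4930879  0.1977917  0.08732034]
0.41 157 [0.1855 0.2027 0.2051] [0.0722 0.0854 0.088 ]
0.418 1041 [0.1843 0.1956 0.2069] [0.0793 0.0823 0.0879]
0.426 741 [0.1861 0.1955 0.205 ] [0.0799 0.0852 0.0878]
0.434 462 [0.1916 0.196  0.2003] [0.0843 0.0873 0.0893]
0.442 452 [0.1919 0.1963 0.2008] [0.087  0.0898 0.0917]
0.45 5699 [0.1802 0.1991 0.215 ] [0.0928 0.1976 0.2007]
0.458 11976 [0.1819 0.1978 0.2133] [0.1685 0.1847 0.1947]
0.466 6925 [0.1763 0.1971 0.2121] [0.0988 0.1618 0.1914]
0.474 3909 [0.1768 0.1974 0.218 ] [0.0999 0.1382 0.1614]
0.482 1382 [0.185  0.1973 0.2094] [0.1013 0.1261 0.156 ]
0.49 435 [0.195  0.1985 0.2022] [0.1443 0.1545 0.1603]
0.522 52 [0.1977 0.2    0.2018] [0.1186 0.1196 0.1209]
0.53 115 [0.1975 0.1998 0.2024] [0.1194 0.1205 0.1213]
```

View pics/w3.png

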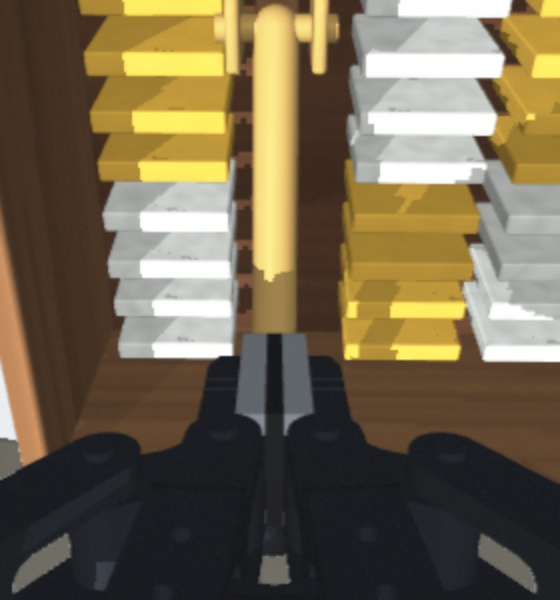

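The crop shows the fingers shut (275,340) just at the rod, whose shape is unchanged. I'll check where the fingertips really are relative to the TCP and rod.

Run:
```python
from h import *
W=np.load("w3.npz")["W"]; s=robot.get_state(); Rt=q2R(s["orientation"]); p=s["tcp_pos"]
print(Rt.round(3))
for r in [270,276,282,286,290,294,300,310,325]:
    print(r,[ (np.round(W[r,c],4), np.round(Rt.T@(W[r,c]-p),4)) for c in (308,317,326)])
```

```text
[[-0.982 -0.041  0.187]
 [-0.042  0.999 -0.001]
 [-0.187 -0.009 -0.982]]
270 [(array([0.4757, 0.1937, 0.099 ]), array([ 0.015 , -0.0034, -0.0147])), (array([0.4738, 0.1977, 0.1019]), array([ 0.0163,  0.0006, -0.0179])), (array([0.4757, 0.2018, 0.0985]), array([ 0.0148,  0.0046, -0.0142]))]
276 [(array([0.4784, 0.1939, 0.0998]), array([ 0.0122, -0.0035, -0.015 ])), (array([0.4763, 0.1978, 0.1027]), array([ 0.0136,  0.0006, -0.0183])), (array([0.4782, 0.202 , 0.0995]), array([ 0.0122,  0.0047, -0.0148]))]
282 [(array([0.4813, 0.194 , 0.1003]), array([ 0.0093, -0.0035, -0.0149])), (array([0.4794, 0.198 , 0.1028]), array([ 0.0105,  0.0006, -0.0178])), (array([nan, nan, nan]), array([nan, nan, nan]))]
286 [(array([0.4822, 0.194 , 0.1021]), array([ 0.008 , -0.0034, -0.0165])), (array([0.4806, 0.198 , 0.1042]), array([ 0.0091,  0.0006, -0.0189])), (array([0.4828, 0.2022, 0.1006]), array([ 0.0074,  0.0047, -0.015 ]))]
290 [(array([0.4771, 0.1942, 0.1126]), array([ 0.0112, -0.0032, -0.0278])), (array([0.4767, 0.1979, 0.1128]), array([ 0.0113,  0.0006, -0.0281])), (array([0.4758, 0.2016, 0.113
[... 213 characters left out ...]
0.116 ]), array([ 0.011 ,  0.0043, -0.0313]))]
300 [(array([0.4752, 0.1944, 0.1219]), array([ 0.0112, -0.0029, -0.0374])), (array([0.4755, 0.198 , 0.1214]), array([ 0.0109,  0.0006, -0.0367])), (array([0.4749, 0.2015, 0.1219]), array([ 0.0112,  0.0041, -0.0373]))]
310 [(array([0.4732, 0.1947, 0.1306]), array([ 0.0115, -0.0027, -0.0462])), (array([0.4741, 0.198 , 0.1293]), array([ 0.0108,  0.0006, -0.0448])), (array([0.4732, 0.2012, 0.1303]), array([ 0.0114,  0.0039, -0.0459]))]
325 [(array([0.4722, 0.1949, 0.14  ]), array([ 0.0108, -0.0025, -0.0556])), (array([0.4716, 0.198 , 0.1405]), array([ 0.0111,  0.0006, -0.0563])), (array([0.4716, 0.201 , 0.1403]), array([ 0.011 ,  0.0036, -0.0561]))]
```

The fingers end about 22 mm short of the stated TCP: the rod shows unoccluded just below them. So I need about 20 mm more depth.

play_rows(
  plan=[
    [[0,0,0],[0,0,0.3],1],
    [[0,0,0],[0,0,0],1],
    [[0,0,0],[0,0,0],1],
    [[0,0,0],[0,0,0],1],
    [[0,0,0],[0,0,0],1],
  ],
  newtons=40,
)

```text
t: 11.1
tcp_pos: [0.493, 0.1977, 0.0962]
orientation: [0.094, -0.021, 0.995, -0.003]
ft_force: [-0.6, -0.8, 0.9]
gripper_width: 0.998
gripper_force: 0.0
```

play_rows(
  plan=[
    [[0,0,0],[0.1,0,-0.5],1],
    [[0,0,0],[0.05,0,-0.47],1],
    [[0,0,0],[0,0,0],0],
    [[0,0,0],[0,0,0],-1],
    [[0,0,0],[0,0,0],-1],
  ],
)

```text
t: 11.72
tcp_pos: [0.4979, 0.1979, 0.0678]
orientation: [0.094, -0.021, 0.995, -0.002]
ft_force: [0.0, 0.1, 0.2]
gripper_width: 0.377
gripper_force: 0.0
```

play_rows(
  plan=[
    [[0,0,0],[0,0,0],-1],
    [[0,0,0],[0,0,0],-1],
    [[0,0,0],[0,0,0],-1],
    [[0,0,0],[0,0,0],-1],
    [[0,0,0],[0,0,0],-1],
  ],
)

```text
t: 12.35
tcp_pos: [0.4979, 0.1978, 0.0675]
orientation: [0.094, -0.021, 0.995, -0.002]
ft_force: [1.8, -0.3, 0.6]
gripper_width: 0.099
gripper_force: 39.0
```

```bash
python3 rod.py | head -3
```

```text
[0.4979 0.1978 0.0675] 0.09947691273518491
grip [0.4958 0.1916 0.1042] 0.91
0.4 3422 [0.177  0.1962 0.2175] [0.0881 0.0894 0.0905]
```

play_rows(
  plan=[
    [[0.03,-0.9,0],[0.03,0,0.41],-1],
    [[0.03,-0.9,0],[-0.04,0,0.41],-1],
    [[0.03,-0.9,0],[-0.1,0,0.39],-1],
    [[0.03,-0.9,0],[-0.16,0,0.37],-1],
    [[0.03,-0.9,0],[-0.22,-0.01,0.35],-1],
  ],
)

```text
t: 13.08
tcp_pos: [0.4898, 0.1984, 0.1218]
orientation: [0.467, -0.012, 0.884, -0.009]
ft_force: [-10.1, -80.3, 30.3]
gripper_width: 0.101
gripper_force: 41.8
```

Run:
```python
from h import *
s=robot.get_state(); print(s["joint_pos"].round(3),q2R(s["orientation"])[:,2].round(3),s["ft_force"].round(1),s["gripper_width"])
```

```text
[ 0.699 -0.848 -1.009  0.569 -0.563  0.414] [ 0.826 -0.004 -0.564] [-10.1 -80.3  30.3] 0.10081956505602836
```

The side force is high and joint 2 is at its range limit, so I'm releasing. The stiff stay remains where it is.

play_rows(
  plan=[
    [[0,0,0],[0,0,0],0],
    [[0,0,0],[0,0,0],1],
    [[0,0,0],[0,0,0],1],
    [[0,0,0],[0,0,0],1],
    [[0,0,0],[0,0,0],1],
  ],
)

```text
t: 13.7
tcp_pos: [0.4901, 0.2047, 0.1247]
orientation: [0.466, -0.015, 0.885, -0.0]
ft_force: [-0.6, 0.2, 0.3]
gripper_width: 0.998
gripper_force: 0.0
```

Run:
```python
from h import *
s=robot.get_state(); print(s["joint_pos"].round(3),q2R(s["orientation"]).round(3),s["tcp_pos"].round(4),s["ft_force"].round(1),s["gripper_width"])
c=robot.capture("wrist"); W=cloud(c,s); save(c,"w4")
for d in robot.mark_of(c,"stay_grip")[:3]: print("grip",tow(c,d["point"],s).round(4),round(d["confidence"],2))
for z in np.arange(.09,.24,.01):
    m=(abs(W[...,2]-z)<.005)&(W[...,1]>.175)&(W[...,1]<.22)&(W[...,0]>.415)&(W[...,0]<.53)
    a=W[m]
    if len(a)>5: print(round(z,3),len(a),np.percentile(a[:,1],[5,50,95]).round(4),np.percentile(a[:,0],[5,50,95]).round(4))
```

```text
[ 0.7   -0.847 -1.003  0.569 -0.547  0.414] [[-0.566 -0.027  0.824]
 [-0.027  1.     0.014]
 [-0.824 -0.015 -0.566]] [0.4901 0.2047 0.1247] [-0.6  0.2  0.3] 0.997810053632282
grip [0.4674 0.1943 0.1454] 0.73
0.09 1326 [0.1865 0.1958 0.2049] [0.417  0.4226 0.427 ]
0.1 908 [0.1917 0.1962 0.2005] [0.4262 0.4303 0.4345]
0.11 833 [0.1921 0.1964 0.2008] [0.4334 0.4374 0.4415]
0.12 756 [0.1925 0.1968 0.2011] [0.4407 0.4445 0.4487]
0.13 705 [0.1925 0.197  0.2014] [0.4479 0.4516 0.456 ]
0.14 655 [0.193  0.1972 0.2016] [0.455  0.4589 0.4631]
0.15 604 [0.1931 0.1977 0.2019] [0.4621 0.4659 0.4698]
0.16 558 [0.1935 0.1979 0.2022] [0.4691 0.4732 0.4774]
0.17 720 [0.192  0.1981 0.2041] [0.4764 0.48   0.4841]
0.18 201 [0.1933 0.1982 0.2033] [0.4798 0.482  0.4849]
```

View pics/w4.png

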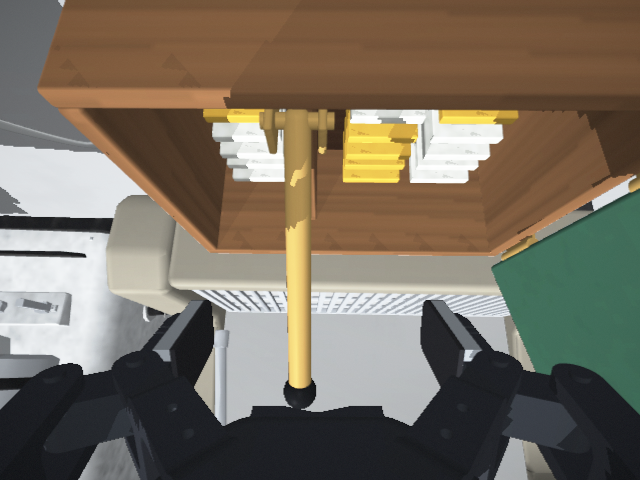

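The wrist view shows the rod at about 0.95 rad with its ball at (299,392) between the open fingers. I'll turn the tool steeper, regrip farther out, and swing on.

play_rows(
  plan=[
    [[0,1,0],[-0.07,-0.05,-0.06],1],
    [[0,1,0],[-0.07,-0.05,-0.06],1],
    [[0,1,0],[-0.07,-0.05,-0.06],1],
    [[0,1,0],[-0.07,-0.05,-0.06],1],
    [[0,0,0],[0,0,0],1],
  ],
)

```text
t: 14.42
tcp_pos: [0.4834, 0.1984, 0.1152]
orientation: [0.133, -0.014, 0.991, 0.004]
ft_force: [0.1, -0.5, -0.0]
gripper_width: 0.998
gripper_force: 0.0
```

Run:
```python
from h import *
s=robot.get_state(); print(s["joint_pos"].round(3),q2R(s["orientation"]).round(3),s["tcp_pos"].round(4),s["ft_force"].round(1))
```

```text
[ 0.45  -0.258 -0.358  1.225 -0.104  0.41 ] [[-0.964 -0.028  0.263]
 [-0.026  1.     0.011]
 [-0.263  0.004 -0.965]] [0.4834 0.1984 0.1152] [ 0.1 -0.5 -0. ]
```

play_rows(
  plan=[
    [[0,0,0],[0,0,0],0],
    [[0,0,0],[0,0,0],-1],
    [[0,0,0],[0,0,0],-1],
    [[0,0,0],[0,0,0],-1],
    [[0,0,0],[0,0,0],-1],
  ],
  newtons=30,
)

```text
t: 15.05
tcp_pos: [0.4815, 0.1977, 0.1174]
orientation: [0.136, -0.014, 0.991, 0.004]
ft_force: [1.1, -6.3, 1.5]
gripper_width: 0.104
gripper_force: 29.3
```

play_rows(
  plan=[
    [[0,0,0],[0,0,0],-1],
    [[0,0,0],[0,0,0],-1],
    [[0,0,0],[0,0,0],-1],
    [[0,0,0],[0,0,0],-1],
    [[0,0,0],[0,0,0],-1],
  ],
)

```text
t: 15.68
tcp_pos: [0.4816, 0.1977, 0.1173]
orientation: [0.135, -0.014, 0.991, 0.004]
ft_force: [-0.5, -6.6, 2.2]
gripper_width: 0.104
gripper_force: 29.2
```

Run:
```python
import numpy as np
s=.0384; r=.090; prev=None
for k in range(11):
    f=.95+.11*k; t=np.radians(15.2+3*k)
    T=np.array([r*np.cos(f)+s*np.sin(t), r*np.sin(f)-s*np.cos(t)])
    if prev is not None: print(k,round(f,2),((T-prev)/.03).round(2))
    prev=T
```

```text
1 1.06 [-0.21  0.2 ]
2 1.17 [-0.23  0.17]
3 1.28 [-0.25  0.14]
4 1.39 [-0.26  0.11]
5 1.5 [-0.27  0.07]
6 1.61 [-0.27  0.04]
7 1.72 [-0.27  0.01]
8 1.83 [-0.27 -0.03]
9 1.94 [-0.26 -0.06]
10 2.05 [-0.25 -0.09]
```

play_rows(
  plan=[
    [[0.01,-0.3,0],[-0.21,-0.03,0.2],-1],
    [[0.01,-0.3,0],[-0.23,-0.01,0.17],-1],
    [[0.01,-0.3,0],[-0.25,-0.01,0.14],-1],
    [[0.01,-0.3,0],[-0.26,-0.01,0.11],-1],
    [[0.01,-0.3,0],[-0.27,-0.01,0.07],-1],
  ],
)

```text
t: 16.3
tcp_pos: [0.4444, 0.1961, 0.137]
orientation: [0.264, -0.014, 0.964, 0.007]
ft_force: [2.5, -1.1, -5.3]
gripper_width: 0.105
gripper_force: 29.2
```

Still held, with small forces. I'll carry on to the stop.

play_rows(
  plan=[
    [[0.01,-0.3,0],[-0.27,-0.01,0.04],-1],
    [[0.01,-0.3,0],[-0.27,-0.01,0.01],-1],
    [[0.01,-0.3,0],[-0.27,-0.01,-0.03],-1],
    [[0,-0.3,0],[-0.26,0,-0.06],-1],
    [[0,0,0],[0,0,0],-1],
  ],
)

```text
t: 16.92
tcp_pos: [0.4153, 0.1957, 0.134]
orientation: [0.361, -0.013, 0.933, 0.001]
ft_force: [7.8, -22.6, -5.0]
gripper_width: 0.091
gripper_force: 29.1
```

Run:
```python
from h import *
s=robot.get_state(); print(s["joint_pos"].round(3),q2R(s["orientation"])[:,2].round(3),s["ft_force"].round(1))
c=robot.capture("wrist"); W=cloud(c,s)
for z in np.arange(.09,.22,.01):
    m=(abs(W[...,2]-z)<.005)&(W[...,1]>.185)&(W[...,1]<.21)&(W[...,0]>.38)&(W[...,0]<.53)
    a=W[m]
    if len(a)>5: print(round(z,3),len(a),np.percentile(a[:,0],[5,50,95]).round(4))
```

```text
[ 0.742 -0.847 -0.837  0.984 -0.463  0.57 ] [ 0.673  0.011 -0.74 ] [  7.8 -22.6  -5. ]
0.09 1156 [0.3922 0.3968 0.4216]
0.1 238 [0.4102 0.4118 0.4146]
0.11 259 [0.4085 0.4101 0.4124]
0.12 307 [0.4067 0.4083 0.4111]
0.13 341 [0.405  0.4065 0.4094]
0.14 366 [0.3902 0.4045 0.4073]
0.15 921 [0.3817 0.3885 0.4042]
0.16 590 [0.3805 0.4003 0.403 ]
0.17 514 [0.3825 0.3989 0.4012]
0.18 744 [0.3812 0.3971 0.3998]
0.19 572 [0.3919 0.394  0.3975]
```

The rod is at 1.75 rad, against its stop. I'll release and rise clear.

play_rows(
  plan=[
    [[0,0,0],[0,0,0],0],
    [[0,0,0],[0,0,0],1],
    [[0,0,0],[0,0,0],1],
    [[0,0,0],[0,0,0],1],
    [[0,0,0],[0,0,0.5],1],
  ],
)

```text
t: 17.6
tcp_pos: [0.4155, 0.1995, 0.1512]
orientation: [0.36, -0.014, 0.933, 0.006]
ft_force: [-0.3, 0.3, -0.0]
gripper_width: 1.001
gripper_force: 0.0
```

play_rows(
  plan=[
    [[0,0.3,0],[0,0,1],1],
    [[0,0.5,0],[0,0,1],1],
    [[0,0.5,0],[0,0,1],1],
    [[0,1,0],[0,0,1],1],
    [[0,1,0],[0,0,1],1],
  ],
)

```text
t: 18.23
tcp_pos: [0.4161, 0.2, 0.3041]
orientation: [0.083, -0.011, 0.996, 0.011]
ft_force: [0.2, 0.7, 0.2]
gripper_width: 0.999
gripper_force: 0.0
```

Run:
```python
from h import *
s=robot.get_state(); print(s["joint_pos"].round(3),q2R(s["orientation"])[:,2].round(3),s["tcp_pos"].round(3))
c=robot.capture("scene"); W=cloud(c); 
cv2.imwrite("pics/s5.png",cv2.resize(c["frame"][200:440,220:420,::-1],None,fx=2.4,fy=2.4))
for l in ["stay_grip","lid_edge"]:
    for d in robot.mark_of(c,l)[:3]: print(l,tow(c,d["point"]).round(4),round(d["confidence"],2))
```

```text
[ 0.485 -0.234  0.049  1.696 -0.056  0.457] [ 0.164  0.024 -0.986] [0.416 0.2   0.304]
stay_grip [0.4051 0.1981 0.1537] 0.75
lid_edge [0.4682 0.3826 0.2904] 0.82
lid_edge [ 0.478   0.2237 -0.0012] 0.66
```

View pics/s5.png

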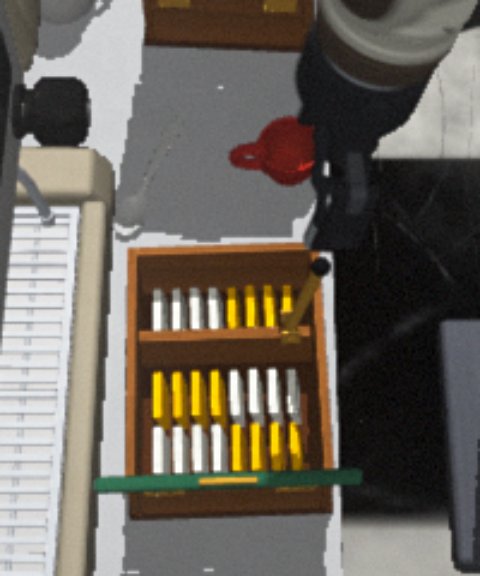

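The stay stands upright with its ball at (320,266), and the lid is still back. Next I'll go over the lid to its left side with shut fingers.

play_rows(
  plan=[
    [[0,0,0],[0,0.3,0.8],-1],
    [[0,0,0],[0.2,0.8,0.7],-1],
    [[0,0,0],[0.2,1,0],-1],
    [[0,0,0],[0.2,1,0],-1],
    [[0,0,0],[0.2,1,0],-1],
  ],
)

```text
t: 19.0
tcp_pos: [0.4389, 0.3233, 0.3467]
orientation: [0.085, -0.012, 0.996, 0.01]
ft_force: [0.7, -0.2, -0.6]
gripper_width: -0.002
gripper_force: 0.0
```

play_rows(
  plan=[
    [[0,0,0],[0,1,0],-1],
    [[0,0,0],[0,1,0],-1],
    [[0,0,0],[0,1,0],-1],
    [[0,0,0],[0,1,0],-1],
    [[0,0,0],[0,0.8,0],-1],
  ],
)

```text
t: 19.62
tcp_pos: [0.4386, 0.4674, 0.3468]
orientation: [0.085, -0.012, 0.996, 0.01]
ft_force: [0.4, -0.3, 0.6]
gripper_width: 0.004
gripper_force: 0.0
```

play_rows(
  plan=[
    [[0,0,0],[0,0,-0.7],-1],
    [[0,0,0],[0,0,-0.7],-1],
    [[0,0,0],[0,0,-0.7],-1],
    [[0,0,0],[0,0,-0.7],-1],
    [[0,0,0],[0,0,-0.7],-1],
  ],
)

```text
t: 20.25
tcp_pos: [0.4388, 0.4662, 0.2413]
orientation: [0.085, -0.012, 0.996, 0.01]
ft_force: [-0.6, 0.4, -0.1]
gripper_width: -0.003
gripper_force: 0.0
```

play_rows(
  plan=[
    [[0,0,0],[0,-0.7,0],-1],
    [[0,0,0],[0,-0.7,0],-1],
    [[0,0,0],[0,-0.5,0],-1],
    [[0,0,0],[0,-0.4,0],-1],
    [[0,0,0],[0,-0.4,0],-1],
  ],
)

```text
t: 20.88
tcp_pos: [0.4397, 0.3852, 0.2413]
orientation: [0.084, -0.012, 0.996, 0.01]
ft_force: [1.0, 0.7, 0.2]
gripper_width: 0.001
gripper_force: 0.4
```

play_rows(
  plan=[
    [[0,0,0],[0,-0.4,0],-1],
    [[0,0,0],[0,-0.4,0],-1],
    [[0,0,0],[0,-0.4,0],-1],
    [[0,0,0],[0,-0.4,0],-1],
    [[0,0,0],[0,-0.4,0],-1],
  ],
)

```text
t: 21.5
tcp_pos: [0.4404, 0.3251, 0.2419]
orientation: [0.085, -0.011, 0.996, 0.01]
ft_force: [0.5, 0.4, 1.2]
gripper_width: -0.0
gripper_force: 0.6
```

```bash
cat > lid.py <<'E'
from h import *
s=robot.get_state(); print(s["t"],s["tcp_pos"].round(3),s["ft_force"].round(1))
c=robot.capture("scene"); W=cloud(c); f=c["frame"].astype(int)
g=(f[...,1]>f[...,0]+25)&(f[...,1]>f[...,2]+10)&(W[...,0]>.38)&(W[...,0]<.57)&(W[...,1]>0)&(W[...,1]<.45)&(W[...,2]>.08)
P=W[g]; print(len(P), "y",np.percentile(P[:,1],[2,50,98]).round(3),"z",np.percentile(P[:,2],[2,50,98]).round(3))
q=P[np.isfinite(P).all(1)][:,1:]-[.33,.095]; print("angle",np.median(np.arctan2(q[:,1],-q[:,0])[np.hypot(*q.T)>.1]).round(2))
for l in ["lid_edge","stay_grip"]:
    for d in robot.mark_of(c,l)[:2]: print(l,tow(c,d["point"]).round(4),round(d["confidence"],2))
save(c,"fin")
E
python3 lid.py
```

```text
21.5 [0.44  0.325 0.242] [0.5 0.4 1.2]
303 y [0.304 0.31  0.328] z [0.132 0.296 0.3  ]
angle 1.47
lid_edge [0.4728 0.3046 0.3011] 0.84
```

play_rows(
  plan=[
    [[0,0,0],[0,-0.4,0],-1],
    [[0,0,0],[0,-0.4,0],-1],
    [[0,0,0],[0,-0.3,0],-1],
    [[0,0,0],[0,0,0],-1],
    [[0,0,0],[0,0.5,0],-1],
  ],
)

```text
t: 22.28
tcp_pos: [0.4401, 0.3078, 0.2413]
orientation: [0.084, -0.011, 0.996, 0.01]
ft_force: [-1.4, 1.0, 0.1]
gripper_width: 0.001
gripper_force: 0.0
```

play_rows(
  plan=[
    [[0,0,0],[0,1,0],-1],
    [[0,0,0],[0,1,0],-1],
    [[0,0,0],[0,1,0],-1],
    [[0,0,0],[0,1,0],-1],
    [[0,0,0],[0,0,0.5],-1],
  ],
)

```text
t: 22.9
tcp_pos: [0.4389, 0.4305, 0.2534]
orientation: [0.082, -0.013, 0.996, 0.009]
ft_force: [0.3, 0.1, 0.4]
gripper_width: -0.004
gripper_force: 0.0
```

play_rows(
  plan=[
    [[0,0,0],[0,0,0.5],-1],
    [[0,0,0],[0,0,0],-1],
    [[0,0,0],[0,0,0],-1],
    [[0,0,0],[0,0,0],-1],
    [[0,0,0],[0,0,0],-1],
  ],
)

```text
t: 23.52
tcp_pos: [0.4398, 0.4276, 0.2704]
orientation: [0.083, -0.012, 0.996, 0.01]
ft_force: [0.2, -0.8, 0.2]
gripper_width: 0.001
gripper_force: 0.0
```

play_rows(
  plan=[
    [[0,0,0],[0,0,0],-1],
    [[0,0,0],[0,0,0],-1],
    [[0,0,0],[0,0,0],-1],
    [[0,0,0],[0,0,0],-1],
    [[0,0,0],[0,0,0],-1],
  ],
)

```text
t: 24.15
tcp_pos: [0.4399, 0.4277, 0.2709]
orientation: [0.084, -0.012, 0.996, 0.01]
ft_force: [0.6, -0.3, -0.5]
gripper_width: -0.0
gripper_force: 0.0
```

play_rows(
  plan=[
    [[0,0,0],[0,0,0],-1],
    [[0,0,0],[0,0,0],-1],
    [[0,0,0],[0,0,0],-1],
    [[0,0,0],[0,0,0],-1],
    [[0,0,0],[0,0,0],-1],
  ],
)

```text
t: 24.78
tcp_pos: [0.4398, 0.4277, 0.2708]
orientation: [0.084, -0.012, 0.996, 0.01]
ft_force: [-0.1, 0.2, 0.0]
gripper_width: -0.002
gripper_force: 0.0
```

play_rows(
  plan=[
    [[0,0,0],[0,0,0],-1],
    [[0,0,0],[0,0,0],-1],
    [[0,0,0],[0,0,0],-1],
    [[0,0,0],[0,0,0],-1],
    [[0,0,0],[0,0,0],-1],
  ],
)

```text
t: 25.4
tcp_pos: [0.4399, 0.4277, 0.2709]
orientation: [0.084, -0.012, 0.996, 0.01]
ft_force: [0.5, 0.6, -0.4]
gripper_width: 0.002
gripper_force: 0.0
```

```bash
python3 lid.py
```

```text
25.4 [0.44  0.428 0.271] [ 0.5  0.6 -0.4]
6862 y [0.18  0.239 0.325] z [0.104 0.179 0.23 ]
angle 0.74
lid_edge [0.4742 0.1738 0.2304] 0.65
stay_grip [0.4757 0.1749 0.2302] 0.22
```

View pics/fin.png

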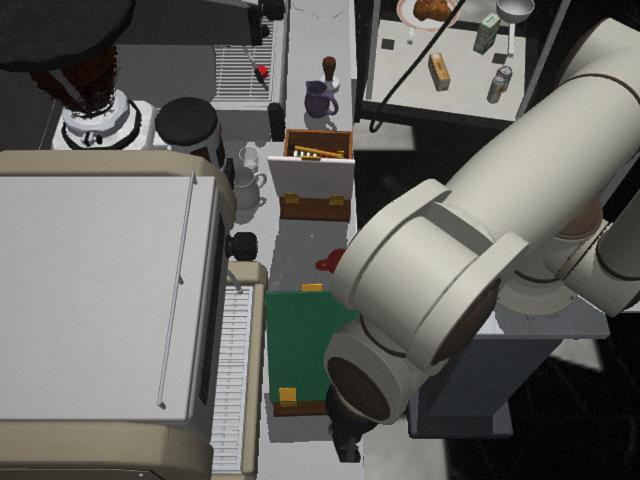

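The scene view shows the green lid propped half open at columns 268–350, rows 290–405. I'll let it settle, check again and hand in.

play_rows(
  plan=[
    [[0,0,0],[0,0.3,0],-1],
    [[0,0,0],[0,0,0],-1],
    [[0,0,0],[0,0,0],-1],
    [[0,0,0],[0,0,0],-1],
    [[0,0,0],[0,0,0],-1],
  ],
)

```text
t: 26.18
tcp_pos: [0.4399, 0.4366, 0.271]
orientation: [0.084, -0.012, 0.996, 0.01]
ft_force: [-0.3, -0.2, -0.6]
gripper_width: 0.004
gripper_force: 0.0
```

```bash
python3 lid.py; python3 -c "
from workcell import robot
print(robot.job_done())"
```

```text
26.175 [0.44  0.437 0.271] [-0.3 -0.2 -0.6]
6853 y [0.18  0.241 0.325] z [0.103 0.177 0.23 ]
angle 0.74
lid_edge [0.476  0.175  0.2317] 0.76
the job is handed in; nothing more can be done
None
```

The stay is up against its stop, the green lid rests on it at about 0.74 rad, the arm is clear, and I handed the job in at about 26 s of the 58 s allowed; no verdict was returned.

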